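Press the lid onto the tin with the bench lever press

TASK

A tin stands under the ram of the red-handled press with its lid still proud. Pull the red handle all the way down to press the lid home, then ease the handle slowly back up to its top stop without ever letting it fly up, and let go. Leave the yellow-handled press alone and the tin where it stands.

Things in the scene. Friction and masses are not known exactly. Their poses are not given: they have to be found in the camera images.
- red_grip (a point): Centre of the red grip bar, 22 mm thick, 75 mm clear between the side arms of a U-shaped lever that reaches towards the robot from a green bench press fixed to the table. At rest z = 0.285 and the point's axes are the press's: x level from grip to press, y along the bar, z up; they turn with the lever. Hinge axis: along y, at rest +173 mm in x and -100 mm in z from here (radius 200 mm).
- red_lever (a joint): Lever angle in rad: 0 = top stop (start), 0.80 = bottom stop (grip at z = 0.130). The grip's arc goes down and first towards the robot. A spring pushes it up: 2 N at the grip near the top, 11 N at the bottom, plus 4 N from 0.5 on while the lid goes in. Let go low, it flies up (faster than 1.5 rad/s, 0.3 m/s at the grip, is too fast); within 8 mm of the top it may be let go.
- yellow_lever (a joint): Lever angle of the other press, in rad, 0 = up. It stands beside the red one, as high, the same in all but its yellow grip bar, with no tin under it: pass above it. Each press is 190 mm deep, 110 wide, its head 216 high with the steel ram rod standing up to 55 mm higher behind the lever's grip.
- lid_top (a point): Centre of the top of the tin's copper-coloured lid, 68 mm wide. The tin, 72 mm wide and 60 high, silver with a blue band, stands on the red-handled press's bed (z = 0.030), rim at z = 0.090. At the start the lid's top is at z = 0.103 to 0.106; pressed home, at about 0.094. The lid is a stiff push fit and stays where it is pressed.

How it is judged:
By the outcome, as a careful person would: the job done as asked, in the order asked, and still so for the second after the job is handed in, with the robot touching nothing.
It also fails if it takes over 48 s, if anything falls off the work surface, if the arm or the gripper's body presses on something with over 40 N, if the wrist force passes 120 N, or if a joint passes its speed limit or range.

ROBOT

A 6-joint arm with a two-finger parallel gripper is mounted at the origin on a cart in front of the work surface, level with it; the furniture and walls round the work are solid. World frame = base frame: x ahead of the robot, y to its left, z up, the work surface at z = 0. Lengths are in mm, angles in rad, forces in N, time in s.
With the tool pointing down it reaches from about 350 to 975 mm from the base axis. Payload 7.1 kg.
Tool frame: the origin (TCP) lies midway between the tips of the shut fingers; the grasp point (between the pads) lies 19 mm behind it (ctrl.tcp_to_grasp is the distance from the TCP to the grasp point, in mm); z points along the fingers, y is the line along which they close (so a half turn about z gives the same grasp; the last joint's range is limited). The gripper opens to 88 mm and grips with 3 to 60 N. Pads are 20 mm wide; open, the fingers measure 115 mm over their backs; the gripper's body (75 mm by 178 mm) begins 61 mm behind the grasp point.
Start: joints at [-1.17, 0.423, 1.63, -0, 1.089, -0.019], TCP at [254.751, -570.707, 222.675] pointing down, gripper open.
Joint ranges: [-3, 3], [-0.9, 2.11], [0.09, 2.58], [-1.31, 4.45], [0.11, 2.69], [-2.54, 2.54]. Speed limits (rad/s): [2.39, 2.39, 3.01, 3.14, 3.14, 3.14].

INTERFACE

Orientations are given as a rotation vector (axis times angle).
In Python, from workcell import get_obs, cams, ticket, boxes_of, ctrl gives the robot as it stands.
- The arm moves only by the shell command python3 -m creep 'ROWS' [OPENING]. ROWS is JSON, one flat list of numbers, 4 for each row, row after row: the shift along the world's x, y, z in m, then the turn about the world's z in rad. In form: [tx, ty, tz, spin, tx, ty, tz, spin, ...]. A call has 1 to 10 rows; each row is the pose to reach, as a shift and turn from the pose commanded when the call began; what a row does not reach only later rows make up. A row lasts 1/12 s, in which the tool goes at most 41.7 mm and 7.16 degrees, less where a joint would pass 70% of its speed; a pose out of reach is approached as far as the arm can. A call with a gripper value outside its range is refused whole. OPENING is the opening, from 0 (shut) to 1 (fully open), set as the call begins (- or left out, the last holds). The fingers move at their own pace and stop on an object; the grip force is fixed at half the most. Time passes only in rows, so rows that repeat a pose let the fingers close. It gives the time, the measured TCP pose, the force, the opening and the grip force at its end, in the units of the state.
- get_obs(): the state, without advancing time (a new reading comes with each control period).
- cams.get_image(name): name is "scene" or "top"; returns (picture, depth): 384x512x3 uint8, red, green, blue; 384x512 float32, mm along the optical axis (not along the pixel's ray), 0 where there is no reading.
- cams.get_calibration(name): a dict with "mtx" (3x3 intrinsics, pixels), "D" ([k1, k2, p1, p2, k3] as OpenCV has them; the pictures are not rectified), "R" (3x3) and "t" (3): a world point X has camera coordinates R X + t. Camera axes: x right, y down, z forward; pixel columns grow to the right and rows downward; lengths in mm; the calibration is good to about 2 mm. A picture is of the moment at which its call begins. get_calibration takes no time and is no camera call.
- ticket.close_job(): hands the job in; it is judged then, once.
Trained networks look in the newest picture that a camera, given by its name, has taken for a name from the list of things; names that differ only in an ending like _2 or _b are one class to them, and where a whole thing is asked for, a point or a joint stands for the part that bears it (a point fixed in the world has none). Each returns a list of dicts, best first, with "score" (0 to 1); they miss things now and then, are a little off and sometimes report something else, mostly with a low value. They report only what shows in the picture. A call takes as long as a camera call.
- boxes_of(camera, target): "centre" ([column, row] in pixels, amid what is visible of it).
The state is a dict: "t": time; "qpos": joint angles; "qvel": joint speeds; "joint_torque": joint torques, N m; "ee_pos": TCP position; "orientation": TCP orientation; "ft_force": force on the tool from outside, world axes, zero at the start; "moment": the same for the moment, N m; "width": finger opening in mm; "grasp_force": force on a finger pad.
Only numpy, scipy, OpenCV 4.12 (cv2) and the standard library are available. Lean on these libraries where they do the work, as an engineer would, in place of code of your own. Each camera call takes 0.05 s, during which the arm holds its last target. There are 200 camera calls.

## Working session

There is one attempt and no reset: what is moved stays moved. The work goes in short steps, Python scripts to look and compute and a shell command to move; the robot and the scene stay as the last step left them, time stands still between calls to the robot, and variables do not carry over. Pictures are saved under pics/ and viewed, at most 10 in all, crops included, and the job is handed in when it is done.

```bash
mkdir -p pics
cat > h.py <<'E'
import numpy as np, cv2
from workcell import get_obs, cams, ticket, boxes_of, ctrl
def pts(name, depth, uv):
    c=cams.get_calibration(name); uv=np.array(uv,float).reshape(-1,1,2)
    n=cv2.undistortPoints(uv,np.array(c["mtx"]),np.array(c["D"])).reshape(-1,2)
    d=depth[uv[:,0,1].astype(int),uv[:,0,0].astype(int)]
    P=np.c_[n*d[:,None],d]
    return (P-np.array(c["t"]))@np.array(c["R"])
def maskpts(name,im,depth,f):
    m=f(im.astype(int))&(depth>0); v,u=np.nonzero(m); return np.c_[u,v],pts(name,depth,np.c_[u,v])
E
python3 - <<'E'
from h import *
for n in("scene","top"):
    im,d=cams.get_image(n); cv2.imwrite(f"pics/{n}0.png",im[:,:,::-1]); np.savez(f"{n}0.npz",im=im,d=d)
    for t in("red_grip","lid_top"): print(n,t,[(b["centre"],b["score"]) for b in boxes_of(n,t)][:3])
    f=lambda a:(a[...,0]>130)&(a[...,1]<70)&(a[...,2]<70)
    uv,P=maskpts(n,im,d,f); print(len(uv)); 
    if len(uv): print(np.median(uv,0),np.percentile(P,[2,50,98],axis=0).round(1))
o=get_obs();print(o["ee_pos"],o["orientation"],o["width"],o["ft_force"],o["t"])
E
```

```text
scene red_grip [([225.4, 162.0], 0.82)]
scene lid_top [([203.2, 229.5], 0.71)]
279
[368. 143.] [[-881.3 -157.2   24.4]
 [ 459.9  294.   157.8]
 [ 493.1  534.3  296.6]]
top red_grip [([328.7, 222.7], 0.87)]
top lid_top []
1268
[233. 293.] [[ 216.  -699.8 -739.1]
 [ 334.2  130.4   22.9]
 [ 489.4  338.4  297. ]]
[ 254.71005757 -570.5697143   222.39973308] [-3.07216994e+00 -6.54513134e-01  1.53833581e-04] 87.84349946564586 [ 0.05069462  0.46457818 -0.20727869] 0.3
```

View pics/scene0.png

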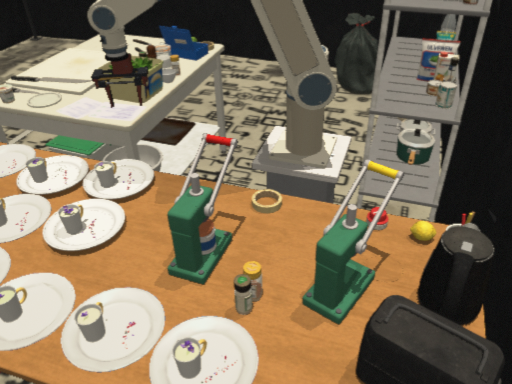

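View pics/top0.png

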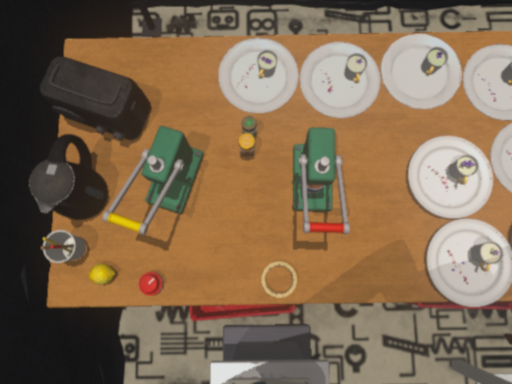

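The red grip bar shows at about (326,228) in the top view and (217,140) in the scene view, with the lever up. The yellow press stands to the robot's left (top: 125,222). The rest of the space around the red grip is clear.

Run:
```python
from h import *
for n,(u0,u1,v0,v1) in {"scene":(198,236,130,150),"top":(298,354,218,238)}.items():
    z=np.load(n+"0.npz"); im,d=z["im"],z["d"]
    m=np.zeros(d.shape,bool); m[v0:v1,u0:u1]=1
    f=lambda a:(a[...,0]>100)&(a[...,1]<70)&(a[...,2]<70)&m
    uv,P=maskpts(n,im,d,f); P=P[(P[:,2]>230)&(P[:,2]<320)]
    c=np.median(P,0); q=P-P.mean(0); w=np.linalg.svd(q,full_matrices=False)[2][0]; s=q@w
    print(n,len(uv),P.mean(0).round(1),c.round(1),"axis",w.round(3),"mid",(P.mean(0)+w*(s.max()+s.min())/2).round(1),"len",np.ptp(s).round(1),"z",np.percentile(P[:,2],[5,50,95]).round(1))
    # green press points, high
    if n=="top":
        uv,P=maskpts(n,im,d,lambda a:(a[...,1]>a[...,0]+25)&(a[...,1]>a[...,2]+5)&(a[...,1]>50))
        g=P[(abs(uv[:,0]-318)<35)&(abs(uv[:,1]-170)<48)]
        for lo,hi in((15,45),(195,230)):
            q=g[(g[:,2]>lo)&(g[:,2]<hi)]; print(lo,len(q),np.percentile(q,[2,50,98],axis=0).round(0).tolist(), cv2.minAreaRect(q[:,:2].astype(np.float32)))
from scipy.spatial.transform import Rotation as R
print(R.from_rotvec(get_obs()["orientation"]).as_matrix().round(3),ctrl.tcp_to_grasp)
```

```text
scene 171 [ 488.7 -124.6  290.2] [ 489.3 -124.3  291.1] axis [0.031 0.999 0.013] mid [ 488.6 -125.6  290.2] len 72.8 z [282.3 291.1 296.3]
top 299 [ 480.2 -127.4  293.5] [ 480.1 -127.5  293.9] axis [-0.02 -1.   -0.01] mid [ 480.2 -126.5  293.5] len 69.9 z [288.6 293.9 297.4]
15 498 [[558.0, -180.0, 24.0], [590.0, -121.0, 29.0], [737.0, -83.0, 34.0]] ((648.1609497070312, -131.2571258544922), (187.5482177734375, 95.81474304199219), 4.362141132354736)
195 1045 [[603.0, -163.0, 211.0], [675.0, -132.0, 215.0], [726.0, -104.0, 219.0]] ((665.0538940429688, -133.42071533203125), (58.83750534057617, 129.08135986328125), 87.45533752441406)
[[ 0.913  0.408 -0.   ]
 [ 0.408 -0.913  0.   ]
 [ 0.    -0.    -1.   ]] 18.700000000000003
```

```bash
python3 -m creep '[0,0,0.04,0, 0,0,0.08,0, 0.016,0.032,0.118,0.08, 0.033,0.063,0.118,0.16, 0.049,0.095,0.118,0.24, 0.065,0.127,0.118,0.32, 0.081,0.159,0.118,0.40, 0.098,0.190,0.118,0.48, 0.114,0.222,0.118,0.563, 0.130,0.254,0.118,0.643]' 1
python3 -m creep '[0.016,0.032,0,0.08, 0.033,0.063,0,0.16, 0.049,0.095,0,0.24, 0.065,0.127,0,0.32, 0.081,0.158,0,0.40, 0.098,0.190,0,0.483, 0.098,0.190,0,0.483, 0.098,0.190,0,0.483]' 1
python3 - <<'E'
from h import *
from scipy.spatial.transform import Rotation as R
o=get_obs();print(R.from_rotvec(o["orientation"]).as_matrix()[:,1].round(3),o["ee_pos"],o["qpos"])
im,d=cams.get_image("scene"); cv2.imwrite("pics/s1.png",cv2.resize(im[60:220,120:320,::-1],None,fx=3,fy=3))
E
```

```text
t: 1.13
ee_pos: [385.2, -315.1, 340.8]
orientation: [2.705, 1.597, 0.0]
ft_force: [-0.1, 0.3, 0.5]
width: 87.8
grasp_force: 0.0
t: 1.8
ee_pos: [483.2, -125.3, 340.6]
orientation: [-2.246, -2.197, 0.0]
ft_force: [-0.3, 0.4, -0.4]
width: 87.9
grasp_force: 0.0
[ 1.    -0.022 -0.   ] [ 483.18952122 -125.29384227  340.61667437] [-2.77464563e-01  1.08600853e-01  1.77263640e+00 -1.60729892e-04
  1.26051837e+00 -2.55451593e-01]
```

View pics/s1.png

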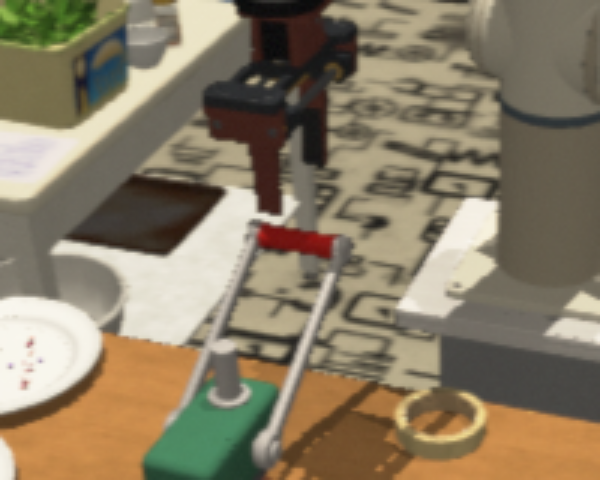

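The open fingers straddle the red bar (crop about (295,240)) from above, one on each side of it in x. Next: descend and close.

```bash
python3 -m creep '[0,0,-0.025,0, 0,0,-0.05,0, 0,0,-0.065,0, 0,0,-0.075,0, 0,0,-0.075,0, 0,0,-0.075,0]' 1
python3 -m creep '[0,0,0,0,0,0,0,0,0,0,0,0,0,0,0,0,0,0,0,0,0,0,0,0,0,0,0,0,0,0,0,0]' 0
python3 - <<'E'
from h import *
im,d=cams.get_image("scene"); cv2.imwrite("pics/s2.png",cv2.resize(im[60:220,120:320,::-1],None,fx=3,fy=3))
a0=np.arctan2(100,173)
for a in np.arange(0.05,0.86,.05):
    print(round(a,2),(np.array([-np.cos(a0-a),np.sin(a0-a)])*199.8-[-173,100]).round(1))
E
```

```text
t: 2.35
ee_pos: [482.5, -127.6, 265.8]
orientation: [-2.251, -2.191, 0.001]
ft_force: [0.4, -0.8, -0.4]
width: 87.5
grasp_force: 0.0
t: 3.02
ee_pos: [482.8, -126.6, 265.7]
orientation: [2.249, 2.194, 0.0]
ft_force: [-0.0, -0.0, 0.6]
width: 38.0
grasp_force: 0.0
0.05 [-4.8 -8.8]
0.1 [ -9.1 -17.8]
0.15 [-13. -27.]
0.2 [-16.4 -36.4]
0.25 [-19.3 -45.9]
0.3 [-21.8 -55.6]
0.35 [-23.8 -65.4]
0.4 [-25.3 -75.3]
0.45 [-26.3 -85.2]
0.5 [-26.7 -95.2]
0.55 [ -26.7 -105.2]
0.6 [ -26.2 -115.1]
0.65 [ -25.2 -125.1]
0.7 [ -23.7 -135. ]
0.75 [ -21.7 -144.7]
0.8 [ -19.2 -154.4]
0.85 [ -16.3 -164. ]
```

View pics/s2.png

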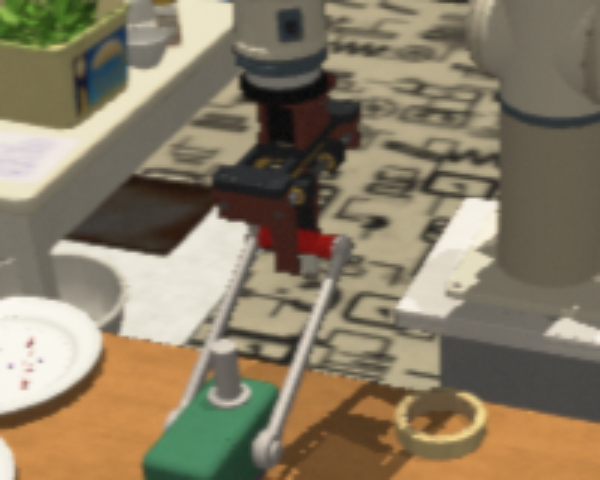

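The fingers are around the bar (crop (290,245)) and still closing.

```bash
python3 -m creep '[0,0,0,0,0,0,0,0,0,0,0,0,0,0,0,0,0,0,0,0,0,0,0,0]' 0
```

```text
t: 3.57
ee_pos: [480.9, -126.6, 265.4]
orientation: [-2.247, -2.191, 0.004]
ft_force: [-6.2, 0.1, 4.8]
width: 21.1
grasp_force: 30.0
```

```bash
python3 -m creep '[-0.006,0,-0.009,0, -0.0105,0,-0.018,0, -0.0145,0,-0.027,0, -0.018,0,-0.036,0, -0.021,0,-0.046,0, -0.0235,0.0005,-0.0555,0, -0.0235,0.0005,-0.0555,0]' 0
```

```text
t: 4.15
ee_pos: [459.8, -125.8, 209.8]
orientation: [2.249, 2.192, 0.003]
ft_force: [2.7, 2.9, 4.4]
width: 21.0
grasp_force: 30.0
```

```bash
python3 -m creep '[-0.002,0,-0.01,0, -0.0035,0,-0.02,0, -0.0045,0,-0.0295,0, -0.005,0,-0.0395,0, -0.005,0,-0.0495,0, -0.0045,0,-0.0595,0, -0.0045,0,-0.0595,0]' 0
```

```text
t: 4.73
ee_pos: [454.4, -125.6, 150.3]
orientation: [-2.248, -2.191, 0.0]
ft_force: [-3.3, 4.6, 8.7]
width: 21.2
grasp_force: 30.0
```

```bash
python3 -m creep '[0.001,0,-0.01,0, 0.0025,0,-0.02,0, 0.0045,0,-0.0295,0, 0.006,0,-0.036,0, 0.007,0,-0.039,0, 0.007,0,-0.039,0, 0.007,0,-0.039,0]' 0
python3 - <<'E'
from h import *
im,d=cams.get_image("scene"); cv2.imwrite("pics/s3.png",cv2.resize(im[100:290,120:320,::-1],None,fx=3,fy=3))
f=lambda a:(a[...,0]>100)&(a[...,1]<70)&(a[...,2]<70)
for n in("scene","top"):
    im,d=cams.get_image(n); uv,P=maskpts(n,im,d,f)
    q=P[(abs(P[:,0]-460)<50)&(abs(P[:,1]+126)<60)&(P[:,2]>80)&(P[:,2]<175)]
    print(n,len(q),np.percentile(q,[5,50,95],axis=0).round(1) if len(q) else "")
E
```

```text
t: 5.32
ee_pos: [459.4, -125.7, 111.6]
orientation: [-2.246, -2.19, 0.005]
ft_force: [-7.8, 1.2, 10.4]
width: 21.3
grasp_force: 30.0
scene 57 [[ 460.1 -134.8  131.4]
 [ 469.1 -103.1  146.7]
 [ 478.5  -87.6  152. ]]
top 0
```

View pics/s3.png

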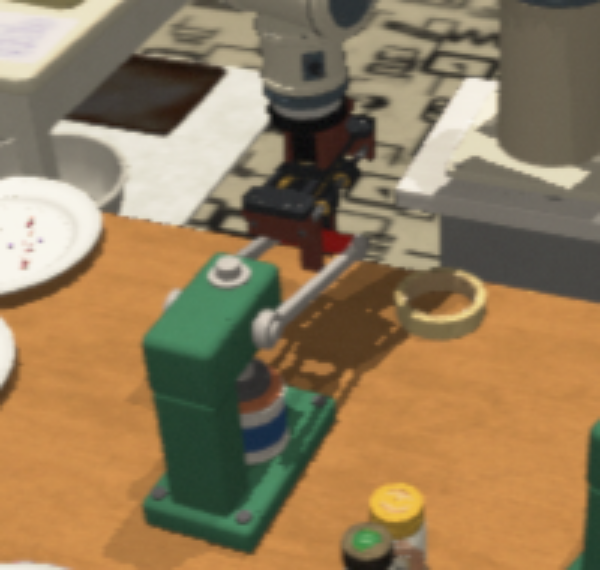

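Ram is down on the lid; the lever sits near the bottom (red bar at crop (340,242)), though the bar may have slipped a little in the pads. I'll press further while watching the force.

```bash
python3 -m creep '[0,0,-0.003,0, 0,0,-0.006,0, 0,0,-0.006,0]' 0
python3 -m creep '[0,0,-0.003,0, 0,0,-0.006,0, 0,0,-0.006,0]' 0
python3 - <<'E'
from h import *
im,d=cams.get_image("scene")
f=lambda a:(a[...,0]>120)&(a[...,1]<50)&(a[...,2]<50)
uv,P=maskpts("scene",im,d,f)
q=P[(abs(P[:,0]-460)<50)&(abs(P[:,1]+126)<60)&(P[:,2]>80)&(P[:,2]<175)]
print(len(q),np.percentile(q,[5,50,95],axis=0).round(1))
im0,d0=np.load("scene0.npz")["im"],np.load("scene0.npz")["d"]
cv2.imwrite("pics/s4.png",np.hstack([cv2.resize(i[130:280,160:240,::-1],None,fx=4,fy=4) for i in(im0,im)]))
uv,P=maskpts("scene",im,d,lambda a:(a[...,0]>1.5*a[...,2]))
k=(uv[:,0]>197)&(uv[:,0]<218)&(uv[:,1]>215)&(uv[:,1]<242); print("lid",np.percentile(P[k],[5,50,95],axis=0).round(1))
E
```

```text
t: 5.72
ee_pos: [460.8, -125.8, 106.2]
orientation: [-2.248, -2.191, 0.002]
ft_force: [-6.7, 3.6, 12.7]
width: 21.3
grasp_force: 30.0
t: 5.97
ee_pos: [462.1, -126.0, 101.4]
orientation: [-2.249, -2.193, -0.001]
ft_force: [-6.8, 5.3, 25.5]
width: 20.9
grasp_force: 30.0Traceback (most recent call last):
  File "<stdin>", line 6, in <module>
    return _quantile_unchecked(
        a, q, axis, out, overwrite_input, method, keepdims, weights)
    return _ureduce(a,
                    func=_quantile_ureduce_func,
    ...<5 lines>...
                    overwrite_input=overwrite_input,
                    method=method)
    r = func(a, **kwargs)
    result = _quantile(arr,
                       quantiles=q,
    ...<2 lines>...
                       out=out,
                       weights=wgt)
    slices_having_nans = np.isnan(arr[-1, ...])
                                  ~~~^^^^^^^^^
IndexError: index -1 is out of bounds for axis 0 with size 0
```

Force jumped from 12.7 to 25.5 N, which suggests the stop. One small confirming push, then measure.

```bash
python3 -m creep '[0,0,-0.002,0, 0,0,-0.003,0, 0,0,-0.003,0]' 0
python3 - <<'E'
from h import *
im,d=cams.get_image("scene")
im0,d0=np.load("scene0.npz")["im"],np.load("scene0.npz")["d"]
cv2.imwrite("pics/s4.png",np.hstack([cv2.resize(i[130:280,160:260,::-1],None,fx=4,fy=4) for i in(im0,im)]))
f=lambda a:(a[...,0]>1.8*a[...,2])
for n,(i,dd) in {"before":(im0,d0),"now":(im,d)}.items():
    uv,P=maskpts("scene",i,dd,f)
    k=(uv[:,0]>197)&(uv[:,0]<220)&(uv[:,1]>210)&(uv[:,1]<245)&(abs(P[:,2]-95)<30)
    print(n,k.sum(),np.percentile(P[k],[5,50,95],axis=0).round(1) if k.any() else "")
    uv,P=maskpts("scene",i,dd,lambda a:(a[...,0]>100)&(a[...,0]>2.5*a[...,1]))
    k=(uv[:,0]>220)&(uv[:,0]<250)&(uv[:,1]>165)&(uv[:,1]<195)
    print("bar",k.sum(),np.percentile(P[k],[5,50,95],axis=0).round(1) if k.any() else "")
E
```

```text
t: 6.27
ee_pos: [462.3, -126.3, 99.5]
orientation: [2.249, 2.193, 0.0]
ft_force: [-10.8, 3.7, 37.8]
width: 21.4
grasp_force: 30.0
before 182 [[ 613.1 -127.    93.1]
 [ 640.1 -112.7  104. ]
 [ 662.1  -99.3  107.5]]
bar 0 
now 69 [[ 611.4 -117.4   88.4]
 [ 642.  -105.4   91.8]
 [ 663.1  -97.8   95. ]]
bar 42 [[ 463.7 -113.7  130.1]
 [ 470.  -103.2  136.4]
 [ 476.2  -91.3  140.7]]
```

View pics/s4.png

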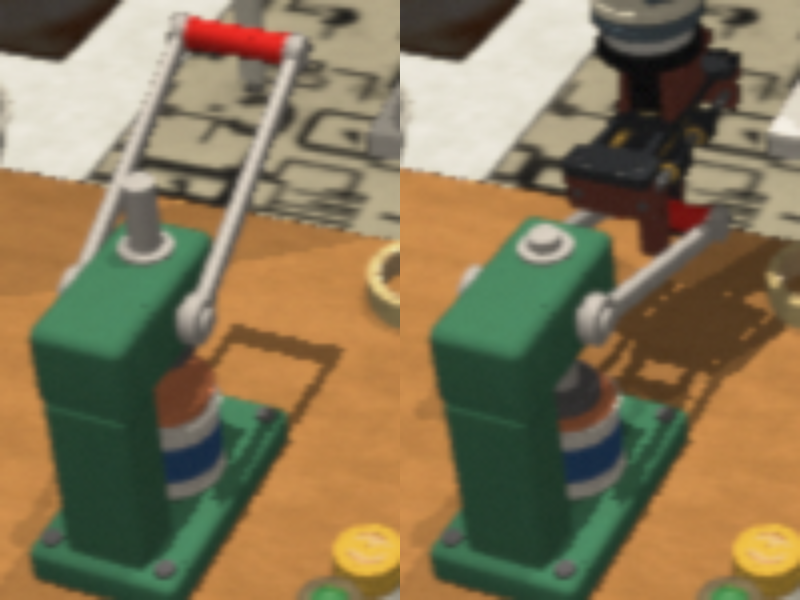

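The right panel shows the ram rod fully down, the lid seated on the rim and the lever below horizontal. The bar's top is at z≈141, so its centre is at about 130 (the bottom stop), and the lid's top is at about 94–95. Next: ease the handle up along the arc.

```bash
python3 -m creep '[-0.0015,0,0.006,0, -0.003,0,0.012,0, -0.004,0,0.0175,0, -0.005,0,0.0235,0, -0.006,0,0.0295,0, -0.0065,0,0.0355,0, -0.007,0,0.041,0, -0.0075,0,0.047,0, -0.0075,0,0.053,0, -0.0075,0,0.059,0]' 0
```

```text
t: 7.15
ee_pos: [454.2, -126.0, 156.5]
orientation: [-2.249, -2.193, 0.0]
ft_force: [-0.5, 2.4, 4.6]
width: 21.1
grasp_force: 30.0
```

```bash
python3 -m creep '[0,0,0.006,0, 0.0005,0,0.012,0, 0.001,0,0.018,0, 0.002,0,0.024,0, 0.003,0,0.03,0, 0.004,0,0.0355,0, 0.0055,0,0.0415,0, 0.007,0,0.0475,0, 0.0085,0,0.053,0, 0.0105,0,0.059,0]' 0
```

```text
t: 7.98
ee_pos: [465.3, -126.4, 215.2]
orientation: [2.248, 2.193, 0.0]
ft_force: [3.2, 0.9, 0.1]
width: 21.3
grasp_force: 30.0
```

```bash
python3 -m creep '[0.0015,0,0.004,0, 0.0025,0,0.0075,0, 0.004,0,0.0115,0, 0.0055,0,0.015,0, 0.0075,0,0.0185,0, 0.009,0,0.0225,0, 0.011,0,0.026,0, 0.0125,0,0.0295,0, 0.0145,0,0.033,0, 0.016,0,0.036,0]' 0
python3 - <<'E'
from h import *
for n in("scene","top"):
    im,d=cams.get_image(n)
    uv,P=maskpts(n,im,d,lambda a:(a[...,0]>120)&(a[...,1]<60)&(a[...,2]<60))
    q=P[(abs(P[:,0]-482)<40)&(abs(P[:,1]+126)<50)&(P[:,2]>240)&(P[:,2]<310)]
    print(n,len(q),np.percentile(q,[5,50,95],axis=0).round(1) if len(q) else "")
E
```

```text
t: 8.82
ee_pos: [481.6, -127.0, 249.0]
orientation: [2.248, 2.192, -0.0]
ft_force: [12.6, -6.8, -36.7]
width: 21.2
grasp_force: 30.0
scene 21 [[ 485.2 -102.3  289.2]
 [ 491.6  -97.2  295.1]
 [ 495.9  -88.8  296.8]]
top 0
```

The bar's top is at z≈296, so the lever is at its top stop, which the −37 N pull confirms. I'll relax a few mm, then open.

```bash
python3 -m creep '[-0.001,0,-0.002,0, -0.002,0,-0.004,0, -0.002,0,-0.004,0, -0.002,0,-0.004,0]' 0
python3 -m creep '[0,0,0,0,0,0,0,0,0,0,0,0,0,0,0,0,0,0,0,0,0,0,0,0,0,0,0,0,0,0,0,0]' 1
```

```text
t: 9.25
ee_pos: [480.8, -127.0, 247.1]
orientation: [2.247, 2.19, 0.003]
ft_force: [7.6, -2.1, -1.7]
width: 21.1
grasp_force: 30.0
t: 9.92
ee_pos: [478.7, -126.2, 246.7]
orientation: [-2.249, -2.193, 0.0]
ft_force: [0.4, -0.5, -0.2]
width: 71.2
grasp_force: 0.0
```

```bash
python3 -m creep '[0.002,0,0,0, 0.004,0,0,0, 0.004,0,0.015,0, 0.004,0,0.04,0, 0.004,0,0.065,0, 0.004,0,0.09,0, 0.004,0,0.12,0, 0.004,0,0.15,0, 0.004,0,0.15,0, 0.004,0,0.15,0]' 1
python3 - <<'E'
from h import *
im,d=cams.get_image("scene"); cv2.imwrite("pics/s5.png",cv2.resize(im[80:290,150:420,::-1],None,fx=2.8,fy=2.8))
for n in("scene","top"):
    im,d=cams.get_image(n)
    uv,P=maskpts(n,im,d,lambda a:(a[...,0]>100)&(a[...,1]<70)&(a[...,2]<70))
    q=P[(abs(P[:,0]-482)<40)&(abs(P[:,1]+126)<50)&(P[:,2]>230)&(P[:,2]<320)]
    print(n,len(q),np.percentile(q,[5,50,95],axis=0).round(1) if len(q) else "")
    if n=="scene":
        uv,P=maskpts(n,im,d,lambda a:(a[...,0]>1.8*a[...,2]))
        k=(uv[:,0]>197)&(uv[:,0]<220)&(uv[:,1]>210)&(uv[:,1]<245)&(abs(P[:,2]-95)<30)
        print("lid",np.percentile(P[k],[5,50,95],axis=0).round(1))
E
```

```text
t: 10.75
ee_pos: [483.6, -126.4, 398.3]
orientation: [2.247, 2.191, 0.003]
ft_force: [0.3, 0.8, -0.9]
width: 87.5
grasp_force: 0.0
scene 176 [[ 480.3 -157.7  282. ]
 [ 489.3 -122.3  291.1]
 [ 494.9  -91.   296.1]]
lid [[ 608.5 -135.9   89. ]
 [ 632.3 -117.    91.7]
 [ 660.   -98.9   93.9]]
top 51 [[ 471.6 -100.8  287.3]
 [ 480.9  -96.   293.7]
 [ 491.   -91.3  298.4]]
```

View pics/s5.png

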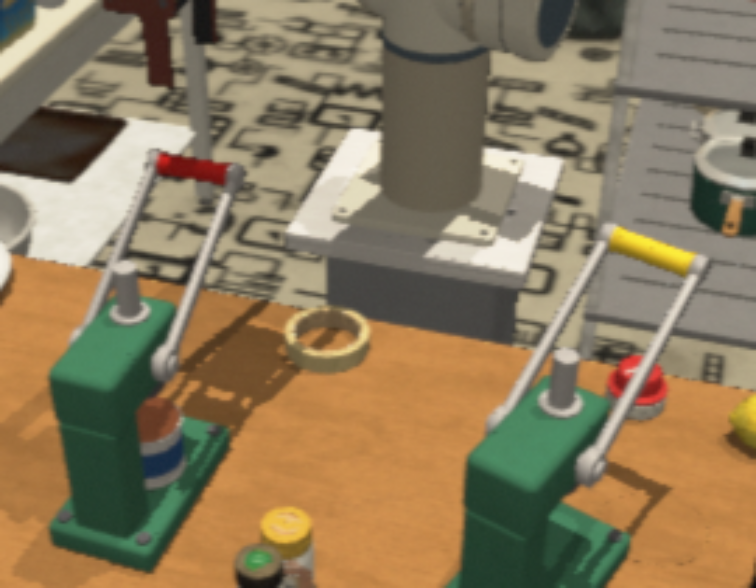

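The red lever is back up (grip at crop (193,167)), the lid is home at about z = 93, and the tin is in place. The yellow press is untouched (its grip at (655,250)) and the gripper is clear.

```bash
python3 -c "
from workcell import ticket
print(ticket.close_job())"
```

```text
the job is handed in; nothing more can be done
None
```

I pressed the lid home (its top now reads about z = 93 mm), eased the red handle back to its top stop and let go, left the tin and the yellow press untouched, and handed the job in at about 11 s; no verdict came back.

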